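# Hang up the feed caddy and hold the pen gate ajar

## Robot

A 6-joint arm with a two-finger parallel gripper is mounted at the origin on the work surface. World frame = base frame: x ahead of the robot, y to its left, z up, the work surface at z = 0. Lengths are in m, angles in rad, forces in N, time in s.
With the tool pointing down it reaches from about 0.3 to 0.775 m from the base axis. Payload 14.6 kg.
Tool frame: the origin (TCP) lies at the very end of the fingers, on their centre line; the grasp point (between the pads) lies 19 mm behind it; z points along the fingers, y is the direction in which the jaws open and shut (so a half turn about z gives the same grasp; the last joint's range is limited). The gripper opens to 94 mm and grips with 3 to 60 N. Pads are 16 mm wide; open, the fingers measure 119 mm over their backs; the gripper's body (75 mm by 177 mm) begins 78 mm behind the grasp point.
Start: joints at [-0.067, 0.3, 1.521, -0, 1.321, -0.067], TCP at [0.55, -0, 0.205] pointing down, gripper open.
Joint ranges: [-3.03, 3.03], [-0.79, 2.21], [0.23, 2.52], [-1.04, 4.18], [0, 3.07], [-2.55, 2.55]. Speed limits (rad/s): [2.22, 2.22, 2.57, 3.14, 3.14, 3.14].

## Interface

Orientations are given as [roll, pitch, yaw] about the fixed x, y, z axes, in that order (R = Rz(yaw) Ry(pitch) Rx(roll)).
In Python, from station import ctrl, eyes gives the robot as it stands.
- The arm moves only by the tool jog_arm, never from a script. Its argument "moves" is a list of rows, each a list of 3 entries, a list of its own where there are three numbers: the shift along the world's x, y, z in mm, then the turn, a rotation vector about the world's x, y, z in units of 5 degrees (1.0 is 5 degrees), then the finger opening in mm, from 0 to 94. In form: [[[tx, ty, tz], [wx, wy, wz], jaw], ...]. A call has 1 to 5 rows; each row is the pose to reach, as a shift and turn from the pose commanded when the call began; what a row does not reach only later rows make up. A row lasts 1/12 s, in which the tool goes at most 41.7 mm and 7.16 degrees, less where a joint would pass 70% of its speed; a pose out of reach is approached as far as the arm can. A call with a gripper value outside its range is refused whole. The fingers move at their own pace and stop on an object; "squeeze" is the grip in N (left out, the last holds). Time passes only in rows, so rows that repeat a pose let the fingers close. It gives the time, the measured TCP pose, the force and the opening at its end, in the units of the state.
- ctrl.get_obs(): the state, without advancing time (a new reading comes with each control period).
- eyes.camera(name): name is "scene" or "side" or "wrist"; returns a dict with "frame" (384x512x3 uint8, red, green, blue), "vertical_fov" (degrees; the focal length in pixels is half the picture's height over the tangent of half this angle, whatever the lens; pixels are square), "cx", "cy" (the principal point, pixels), "k1" (the pictures are not rectified: a ray, as slopes to the right and down, at radius r is drawn at 1 + k1 r^2 times it, then the intrinsics apply), "eye" and "attitude" of the camera in the world; the wrist camera has in their place "hand_eye" (4x4, takes a point from camera to tool coordinates, whose origin is the TCP and whose axes are the flange's). Camera axes: x right, y down, z forward; pixel columns grow to the right and rows downward; lengths in m; the calibration is good to about 2 mm. A picture is of the moment at which its call begins: read the wrist's pose just before it. There is no depth.
- ctrl.hand_in(): hands the job in, once; it reports no verdict.
The state is a dict: "time_s": time; "qpos": joint angles; "joint_vel": joint speeds; "tau": joint torques, N m; "ee_pos": TCP position; "eef_rot": TCP orientation; "force": force on the tool from outside, world axes, zero at the start; "moment": the same for the moment, N m; "grip_width": finger opening in m.
Only numpy, scipy, OpenCV 4.12 (cv2) and the standard library are available. Lean on these libraries where they do the work, as an engineer would, in place of code of your own. Each camera call takes 0.05 s, during which the arm holds its last target.

## Task

Hang the wooden feed caddy by its dowel handle on both prongs of the double hook and let go of it, out of the way of the pet pen's gate. Then lift the gate's sagging barrel bolt by its knob, so that its nose clears the bent-up lip of the keeper, while pulling it well back towards the hinge, and pull the sprung gate towards the robot until its free edge is about 80 mm out. Finish while holding the gate still and ajar like that, the bolt still drawn; leave the bowl, jar and brush alone.

Things in the scene. Friction and masses are not known exactly. Their poses are not given: they have to be found in the camera images.
- handle (a point): Centre of the loose feed caddy's handle: a round wooden dowel 12 mm thick, 112 mm long between two upright boards, level along this point's y axis; z up. The dowel's axis is 155 mm above the caddy's underside and 85 mm above the box's rim. The uprights are centred 62 mm either side, 12 mm thick, 30 mm wide, tops 11 mm above the dowel's axis.
- caddy: The caddy: open plywood box, 90 mm (x) by 136 mm (y), 70 mm tall, about 0.2 kg, with the dowel handle above; origin at the centre of its underside. It starts on the table in front of the gate.
- hook_rest (a point): Where the dowel's centre rests on the double hook, 225 mm above the table, midway between the prongs. Prongs point along -x, y is across them, z up. Lay the dowel along y, come in from -x with the dowel's axis 30 to 60 mm above this point (the prongs pass between dowel and box rim), then lower it. The fingers fit between the prongs.
- hook_stand: Fixed dark steel stand, left or right of the pen; origin at its post's foot, 72 mm in +x of hook_rest, same axes. Two prongs, 8 mm thick, at y = +-34 mm, axis 215 mm up, run from a 10 mm cross-bar at x = 0 to upturned ends at x = -122 mm whose tops, the highest part, are 246 mm up. Post 16 mm; foot 150 by 110 by 14 mm.
- knob (a point): Grip point on the bolt's upright steel knob: a round pin 18 mm in diameter, top 17 mm above this point; the gate's top edge is 25 mm or more below it. Pinch it from above in any direction. It is 22 mm in front (-x of hinge) of the gate's middle plane and about 167 mm along the gate from the hinge.
- nose (a point): Centre of the bolt's square nose block (12 by 12 by 22 mm), past the gate's free edge in the keeper: a steel bracket whose front wall keeps the gate shut and whose bent-up lip, on the side next to the gate, catches the sagging nose. Raising the knob 7 mm clears the lip, 12 mm is better (stop at 17 mm; about 2 N).
- hinge (a point): Point on the gate's vertical hinge axis, 100 mm above the table; turns with the gate. y runs along the gate from hinge to latch side, -x is the gate's front (towards the robot), z up. The gate is 202 mm wide from this axis to its free edge, 18 mm thick, top edge 150 mm above the table, as are the posts.
- gate (a joint): Gate angle, rad: 0 shut, grows as the free edge swings towards the robot (counter-clockwise from above); stop at 1.2. A spring shuts it, about 3 N at the knob. 80 mm at the free edge is 0.4 rad. Once the bolt is drawn the knob serves to pull the gate.
- bolt (a joint): How far the bolt is drawn along the gate towards the hinge, m: 0 to 0.004 at the start, stop at 0.05; rubs with about 1.5 N and stays where left. The nose is out of the keeper from 0.022; 0.04 is well back.
- bolt_rod (a joint): Tilt of the bolt rod, rad: -0.10 sagging (at rest), 0 level, +0.06 highest. It turns about the rod's rear end, 110 mm from the knob towards the hinge.
- bowl: Bystander: white ceramic bowl inside the pen, 84 mm across, 35 mm tall; origin under its centre.
- jar: Bystander: small lidded jar, 56 mm across, 60 mm tall; origin under its centre.
- brush: Bystander: brush, 170 mm long, lying on the table along its x axis; origin under its middle.
There are look-alikes about, which are no part of the job. Of the things that look like the hook_stand, the larger one is meant.

How it is judged:
By the outcome, as a careful person would: the job done as asked, in the order asked, and still so for the second after the job is handed in, while the arm keeps its last pose, push and grip.
It also fails if it takes over 64 s, if anything falls off the work surface, if the arm or the gripper's body presses on something with over 40 N, if the wrist force passes 120 N, or if a joint passes its speed limit or range.

## Working session

There is one attempt and no reset: what is moved stays moved. The work goes in short steps, Python scripts to look and compute and a tool call to move; the robot and the scene stay as the last step left them, time stands still between calls to the robot, and variables do not carry over. Pictures are saved under pics/ and viewed, and the job is handed in when it is done.

Besides the shell and the picture viewer there is one more tool, called after "Request:" as name([rows], argument=value, ...), one row to a line, values as JSON. jog_arm: Moves the arm, as the interface text tells. Its arguments: {"type":"object","properties":{"moves":{"type":"array","items":{"type":"array"}},"squeeze":{"type":"number"}},"required":["moves"]}

```bash
ls; mkdir -p pics; cat > h.py <<'E'
import numpy as np, cv2, json, pickle
from station import ctrl, eyes
from scipy.spatial.transform import Rotation as R
def snap(name,tag):
    o=ctrl.get_obs(); c=eyes.camera(name); 
    cv2.imwrite(f'pics/{tag}.png',cv2.cvtColor(c['frame'],cv2.COLOR_RGB2BGR)); c['obs']=o
    pickle.dump(c,open(f'pics/{tag}.pkl','wb')); return c
def load(tag): return pickle.load(open(f'pics/{tag}.pkl','rb'))
def pose(c):
    if 'hand_eye' in c:
        T=np.eye(4); T[:3,:3]=R.from_euler('xyz',c['obs']['eef_rot']).as_matrix(); T[:3,3]=c['obs']['ee_pos']
        M=T@np.array(c['hand_eye']); return M[:3,:3],M[:3,3]
    a=np.array(c['attitude']); 
    Rm=a if a.shape==(3,3) else R.from_euler('xyz',a).as_matrix()
    return Rm,np.array(c['eye'])
def K(c):
    f=c['frame'].shape[0]/2/np.tan(np.radians(c['vertical_fov'])/2)
    return np.array([[f,0,c['cx']],[0,f,c['cy']],[0,0,1]]),np.array([c['k1'],0,0,0,0.])
def ray(c,uv):
    k,d=K(c); p=cv2.undistortPoints(np.array(uv,float).reshape(-1,1,2),k,d).reshape(-1,2)
    Rm,e=pose(c); v=np.c_[p,np.ones(len(p))]@Rm.T
    return e,v/np.linalg.norm(v,axis=1)[:,None]
def onz(c,uv,z):
    e,v=ray(c,uv); return e+v*((z-e[2])/v[:,2])[:,None]
def tri(*cu):
    A=np.zeros((3,3));b=np.zeros(3)
    rs=[]
    for c,uv in cu:
        e,v=ray(c,[uv]); v=v[0]; P=np.eye(3)-np.outer(v,v); A+=P;b+=P@e; rs.append((e,v))
    x=np.linalg.solve(A,b); return x,[np.linalg.norm(np.cross(x-e,v)) for e,v in rs]
def proj(c,X):
    k,d=K(c); Rm,e=pose(c); X=np.atleast_2d(np.array(X,float))
    return cv2.projectPoints(((X-e)@Rm).reshape(-1,1,3),np.zeros(3),np.zeros(3),k,d)[0].reshape(-1,2)
def crop(tag,out,x0,y0,w,h,s):
    im=cv2.imread(f'pics/{tag}.png')[y0:y0+h,x0:x0+w]; cv2.imwrite(f'pics/{out}.png',cv2.resize(im,None,fx=s,fy=s,interpolation=cv2.INTER_CUBIC))
E
python3 - <<'E'
from h import *
o=ctrl.get_obs(); print(o)
for n in ['scene','side','wrist']:
    c=snap(n,n+'0'); print(n,{k:v for k,v in c.items() if k not in('frame','obs')})
E
```

```text
pics
{'time_s': 0.0, 'qpos': array([-6.65712456e-02,  3.00500509e-01,  1.52160116e+00,  4.26989549e-05,
        1.32070939e+00, -6.65843006e-02]), 'joint_vel': array([ 0.00050244, -0.00014376,  0.00108577, -0.00081666, -0.00046306,
       -0.00010945]), 'tau': array([-1.53750298e-03, -5.31805658e+01, -3.52735734e+01,  7.07558286e-02,
        2.43994006e-02, -4.79655944e-05]), 'ee_pos': array([5.49726112e-01, 4.23627653e-05, 2.04861712e-01]), 'eef_rot': array([-3.14037970e+00, -1.22332864e-04,  1.57079871e+00]), 'force': array([-0.49851761, -0.139319  ,  0.51411017]), 'moment': array([-0.00500601,  0.07584672, -0.00060093]), 'grip_width': 0.09384571830095115}
scene {'vertical_fov': 53.006363111761694, 'cx': 251.6295054657576, 'cy': 182.15157026183707, 'k1': -0.049066889893591155, 'eye': array([1.34353823, 0.59641765, 1.16180599]), 'attitude': array([-2.36672001,  0.00419354,  2.14126074])}
side {'vertical_fov': 51.79768524923151, 'cx': 252.66033799065025, 'cy': 188.0558504142327, 'k1': 0.039153173449565086, 'eye': array([ 0.00684888, -1.04485365,  0.88251105]), 'attitude': array([-2.11241547, -0.01996887, -0.41592556])}
wrist {'vertical_fov': 69.6293178687445, 'cx': 253.07490099001657, 'cy': 192.61353224867003, 'k1': -0.046699281509817885, 'hand_eye': array([[-7.58297616e-04, -9.73821022e-01, -2.27314851e-01,
         6.57449431e-02],
       [ 9.99999592e-01, -6.26963194e-04, -6.49967951e-04,
        -1.73289129e-04],
       [ 4.90434409e-04, -2.27315252e-01,  9.73821101e-01,
        -1.79256744e-01],
       [ 0.00000000e+00,  0.00000000e+00,  0.00000000e+00,
         1.00000000e+00]])}
```

View pics/scene0.png

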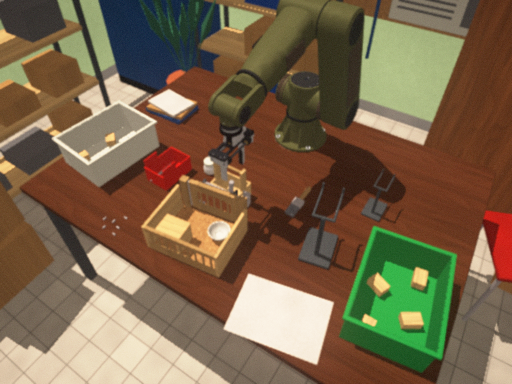

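View pics/side0.png

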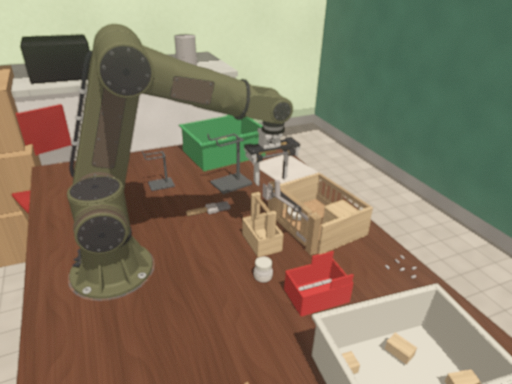

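View pics/wrist0.png

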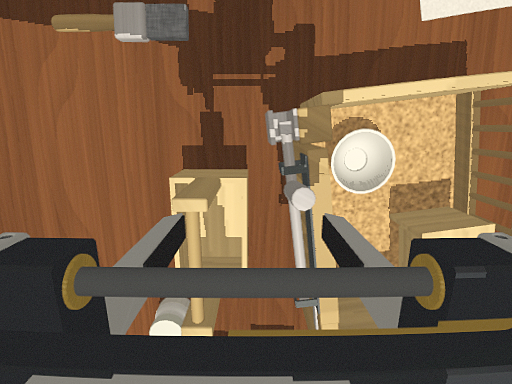

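```bash
python3 - <<'E'
from h import *
crop('scene0','s_st',270,160,150,120,5)
crop('side0','d_st',130,110,150,115,5)
crop('side0','d_cad',225,140,160,120,5)
crop('scene0','s_cad',140,140,130,140,4)
E
```

```text
(no output)
```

View pics/s_st.png

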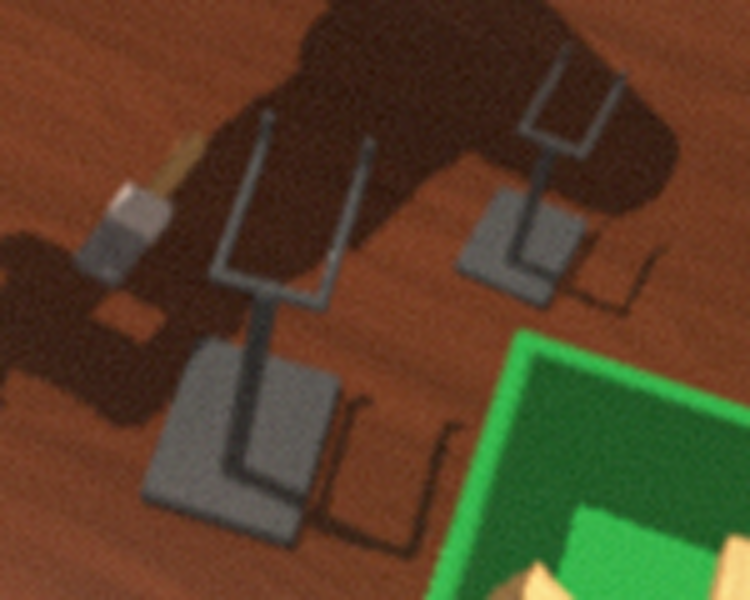

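View pics/d_st.png

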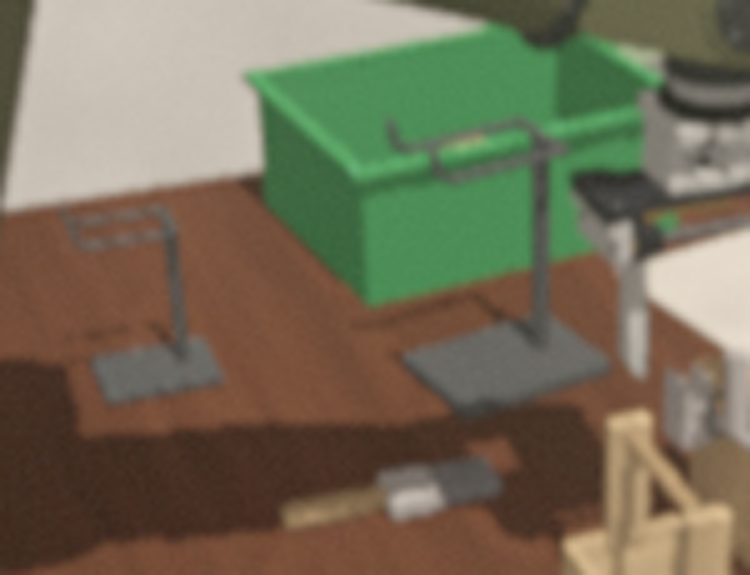

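View pics/d_cad.png

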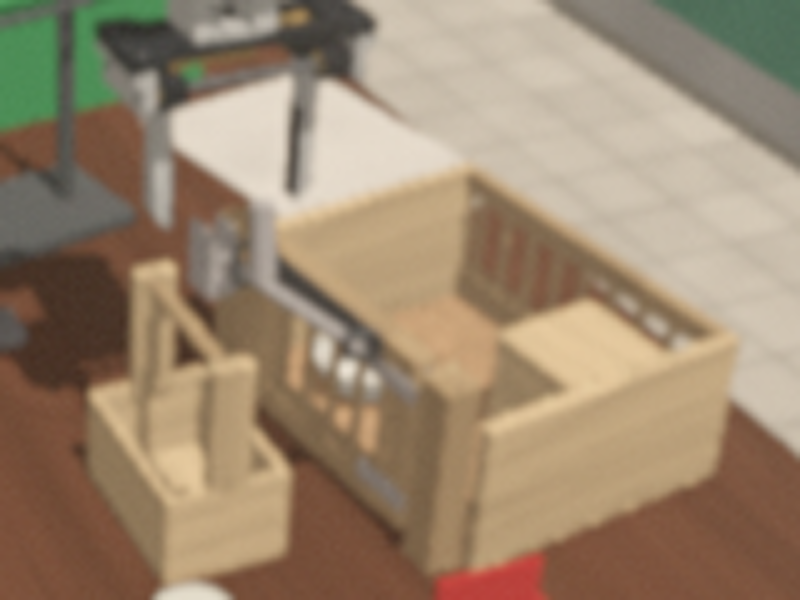

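View pics/s_cad.png

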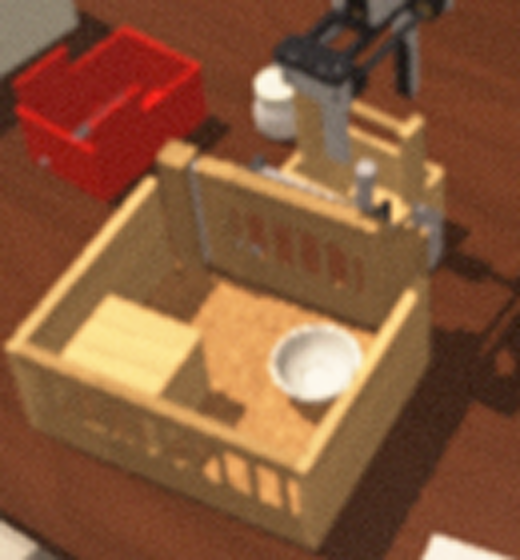

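```bash
python3 - <<'E'
from h import *
np.set_printoptions(precision=4,suppress=True)
s,d,w=load('scene0'),load('side0'),load('wrist0')
print('foot z14',onz(s,[(311,228),(338,235.6),(328.6,269.6),(298.6,259.4)],.014))
print('crossbar z215 scene',onz(s,[(313,215),(334.4,220.4)],.215), 'side',onz(d,[(235.6,134.8),(241.6,139.6)],.215))
print('tips z246',onz(s,[(323.4,183),(344,188.4)],.246),'side',onz(d,[(208,134.4)],.246))
print('knob',tri((s,(231.7,181)),(w,(303,197))))
crop('wrist0','w_c',140,90,200,260,3)
E
```

```text
foot z14 [[0.483  0.3024 0.014 ]
 [0.4613 0.4023 0.014 ]
 [0.6114 0.4339 0.014 ]
 [0.63   0.3278 0.014 ]]
crossbar z215 scene [[0.5837 0.3359 0.215 ]
 [0.5674 0.4026 0.215 ]] side [[0.5764 0.3892 0.215 ]
 [0.5811 0.3347 0.215 ]]
tips z246 [[0.4662 0.3124 0.246 ]
 [0.4524 0.3802 0.246 ]] side [[0.4484 0.366  0.246 ]]
knob (array([0.584 , 0.0199, 0.1975]), [np.float64(0.0009354225209461755), np.float64(0.0009354225209462373)])
```

View pics/w_c.png

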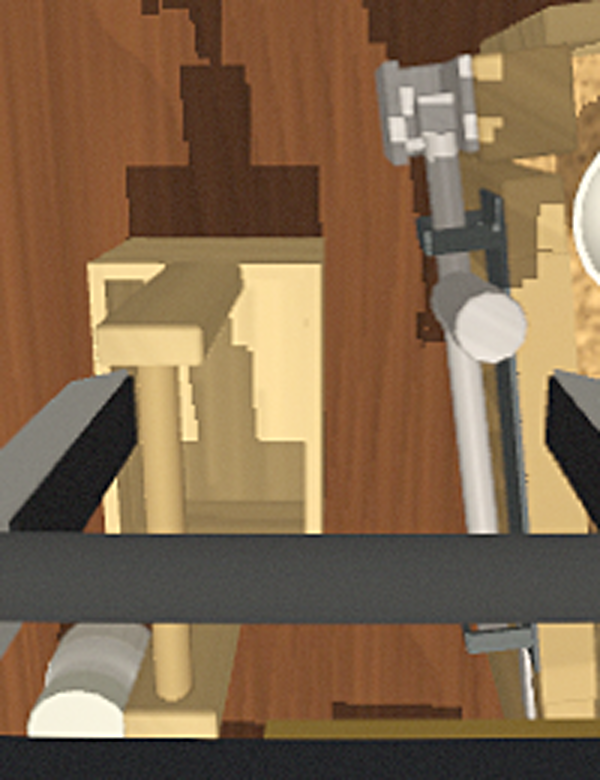

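```bash
python3 - <<'E'
from h import *
np.set_printoptions(precision=4,suppress=True)
s,d,w=load('scene0'),load('side0'),load('wrist0')
f=lambda p:(140+(p[0]-1)/3,90+(p[1]-1)/3)
a=onz(w,[f((160,366)),f((173.5,697))],.155); print('dowel ends',a,np.linalg.norm(a[1]-a[0]),'mid',a.mean(0), 'ang deg',np.degrees(np.arctan2(-(a[0]-a[1])[0],(a[0]-a[1])[1])))
print('upright top',onz(w,[f((101,335)),f((205,330)),f((203,365)),f((105,366))],.166))
print('rim far corners',onz(w,[f((90,265)),f((323,265)),f((318,262))],.07))
t=proj(d,a); print('side px',t, 'scene',proj(s,a))
# gate line
print('nose-ish/keeper z.17',onz(w,[f((430,100))],.165))
k=onz(w,[f((490,326))],.197);print(k)
# gate top edge lines
print('gate top edge',onz(w,[f((537,205)),f((545,705)),f((575,205))],.15))
print('rod',onz(w,[f((447,170)),f((483,520))],.165))
print('brush',onz(w,[(115,22),(188,22),(55,22)],.01))
print('jar',onz(w,[f((80,715))],.06))
E
```

```text
dowel ends [[ 0.4972 -0.0047  0.155 ]
 [ 0.4953 -0.1168  0.155 ]] 0.11204826900025873 mid [ 0.4962 -0.0608  0.155 ] ang deg -0.9516280903143296
upright top [[ 0.4839  0.0075  0.166 ]
 [ 0.5125  0.0089  0.166 ]
 [ 0.5116 -0.0011  0.166 ]
 [ 0.4844 -0.0014  0.166 ]]
rim far corners [[0.4525 0.0098 0.07  ]
 [0.5426 0.0097 0.07  ]
 [0.5407 0.0109 0.07  ]]
side px [[256.6575 197.1049]
 [270.4754 214.5099]] scene [[239.722  172.4507]
 [215.9633 161.3474]]
nose-ish/keeper z.17 [[0.5726 0.0698 0.165 ]]
[[0.5844 0.0179 0.197 ]]
gate top edge [[ 0.6051  0.0412  0.15  ]
 [ 0.6172 -0.124   0.15  ]
 [ 0.6159  0.0412  0.15  ]]
rod [[ 0.5774  0.0519  0.165 ]
 [ 0.5908 -0.0484  0.165 ]]
brush [[0.3765 0.1978 0.01  ]
 [0.4686 0.1957 0.01  ]
 [0.298  0.2008 0.01  ]]
jar [[ 0.4287 -0.2029  0.06  ]]
```

Request:
jog_arm([
  [[-27,-30,0],[0,0,-0.2],60],
  [[-54,-61,0],[0,0,-0.2],60],
  [[-54,-61,-30],[0,0,-0.2],60],
  [[-54,-61,-55],[0,0,-0.2],60],
  [[-54,-61,-69],[0,0,-0.2],60],
], squeeze=25)

```text
time_s: 0.57
ee_pos: [0.4947, -0.0614, 0.1342]
eef_rot: [-3.139, -0.0, 1.552]
force: [0.1, -0.6, -0.1]
grip_width: 0.0639
```

Request:
jog_arm([
  [[0,0,0],[0,0,0],60],
  [[0,0,0],[0,0,0],60],
  [[0,0,0],[0,0,0],30],
  [[0,0,0],[0,0,0],12],
  [[0,0,0],[0,0,0],5],
])

```text
time_s: 0.98
ee_pos: [0.4964, -0.061, 0.1374]
eef_rot: [3.14, 0.0, 1.554]
force: [0.1, 0.7, -0.2]
grip_width: 0.0434
```

Request:
jog_arm([
  [[0,0,0],[0,0,0],5],
  [[0,0,0],[0,0,0],5],
  [[0,0,0],[0,0,0],5],
])

```text
time_s: 1.23
ee_pos: [0.4961, -0.061, 0.1367]
eef_rot: [3.141, 0.0, 1.553]
force: [0.9, 0.0, 0.2]
grip_width: 0.0231
```

Request:
jog_arm([
  [[0,0,0],[0,0,0],5],
  [[0,0,0],[0,0,0],5],
  [[0,0,0],[0,0,0],5],
  [[0,0,0],[0,0,0],5],
])

```text
time_s: 1.57
ee_pos: [0.496, -0.0611, 0.1365]
eef_rot: [3.141, 0.0, 1.553]
force: [1.1, -0.5, -0.5]
grip_width: 0.0112
```

Request:
jog_arm([
  [[0,0,5],[0,0,0],5],
  [[0,0,20],[0,0,0],5],
  [[0,0,40],[0,0,0],5],
  [[0,0,60],[0,0,0],5],
  [[0,0,60],[0,0,0],5],
])

```text
time_s: 1.98
ee_pos: [0.4972, -0.0612, 0.2]
eef_rot: [3.137, 0.001, 1.553]
force: [-0.5, -0.0, -1.6]
grip_width: 0.0112
```

```bash
python3 - <<'E'
from h import *
print(ctrl.get_obs())
snap('side','side1'); snap('wrist','wrist1')
a=np.hstack([cv2.imread('pics/side1.png')[100:300,130:380],])
cv2.imwrite('pics/a1.png',cv2.resize(a,None,fx=3,fy=3))
E
```

```text
{'time_s': 1.9833, 'qpos': array([-1.95601241e-01,  1.92195020e-01,  1.66818010e+00,  1.01562052e-04,
        1.27611915e+00, -1.78233262e-01]), 'joint_vel': array([ 0.00010938,  0.04002231,  0.06611602, -0.00021936, -0.08831444,
       -0.0015862 ]), 'tau': array([-4.51981870e-02, -4.55085039e+01, -3.40403223e+01,  4.61275515e-02,
        1.20012235e+00, -4.06481311e-03]), 'ee_pos': array([ 0.49718871, -0.06117197,  0.19997777]), 'eef_rot': array([3.13655778e+00, 8.08102466e-04, 1.55339706e+00]), 'force': array([-0.45984346, -0.00559294, -1.58784705]), 'moment': array([-0.0153667 , -0.10530514, -0.00281318]), 'grip_width': 0.011231042797100271}
```

View pics/a1.png

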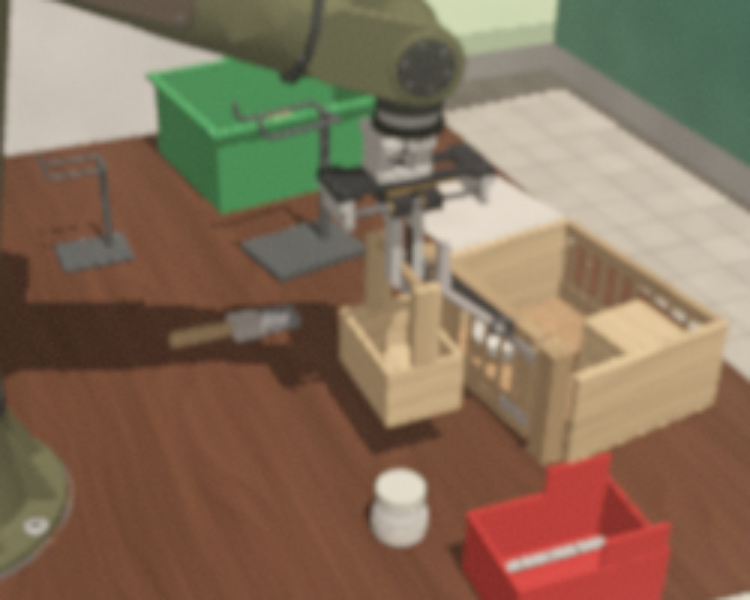

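Request:
jog_arm([
  [[0,5,20],[0,0,0],5],
  [[-3,20,40],[0,0,0],5],
  [[-10,45,52],[0,0,0.5],5],
  [[-20,75,52],[0,0,1],5],
  [[-30,107,52],[0,0,1.5],5],
], squeeze=40)

```text
time_s: 2.5
ee_pos: [0.4653, 0.0467, 0.2473]
eef_rot: [-3.14, -0.0, 1.685]
force: [0.7, 0.2, -2.6]
grip_width: 0.0107
```

Request:
jog_arm([
  [[-10,33,0],[0,0,0.3],5],
  [[-20,66,0],[0,0,0.7],5],
  [[-30,99,0],[0,0,1],5],
  [[-40,132,0],[0,0,1],5],
  [[-48,162,0],[0,0,1],5],
])

```text
time_s: 2.92
ee_pos: [0.4165, 0.2096, 0.2468]
eef_rot: [-3.139, 0.0, 1.772]
force: [-0.1, 0.0, -2.3]
grip_width: 0.0109
```

Request:
jog_arm([
  [[-8,33,0],[0,0,0],5],
  [[-14,64,0],[0,0,0],5],
  [[-19,92,0],[0,0,0],5],
  [[-22,112,0],[0,0,0],5],
  [[-22,123,0],[0,0,0],5],
])

```text
time_s: 3.33
ee_pos: [0.3948, 0.3327, 0.2466]
eef_rot: [-3.139, 0.001, 1.773]
force: [0.9, 0.5, -3.0]
grip_width: 0.0106
```

Request:
jog_arm([
  [[0,0,0],[0,0,0],5],
  [[0,0,0],[0,0,0],5],
  [[0,0,0],[0,0,0],5],
])

```text
time_s: 3.58
ee_pos: [0.3962, 0.33, 0.2479]
eef_rot: [-3.141, 0.001, 1.771]
force: [-0.6, 0.5, -2.4]
grip_width: 0.0106
```

```bash
python3 - <<'E'
from h import *
o=ctrl.get_obs();print(o['time_s'],o['ee_pos'],o['eef_rot'],o['force'],o['moment'],o['joint_vel'])
snap('side','side2'); snap('wrist','wrist2');snap('scene','scene2')
crop('side2','a2',150,80,200,160,4);crop('scene2','b2',230,120,200,160,4)
E
```

```text
3.5833 [0.39621586 0.32997526 0.24788994] [-3.14076764e+00  6.27299457e-04  1.77072192e+00] [-0.63856545  0.4558524  -2.38429429] [-0.00184509 -0.0069185   0.02415393] [-0.0056635  -0.00875351 -0.00390576  0.00127253  0.00094677  0.00342808]
```

View pics/a2.png

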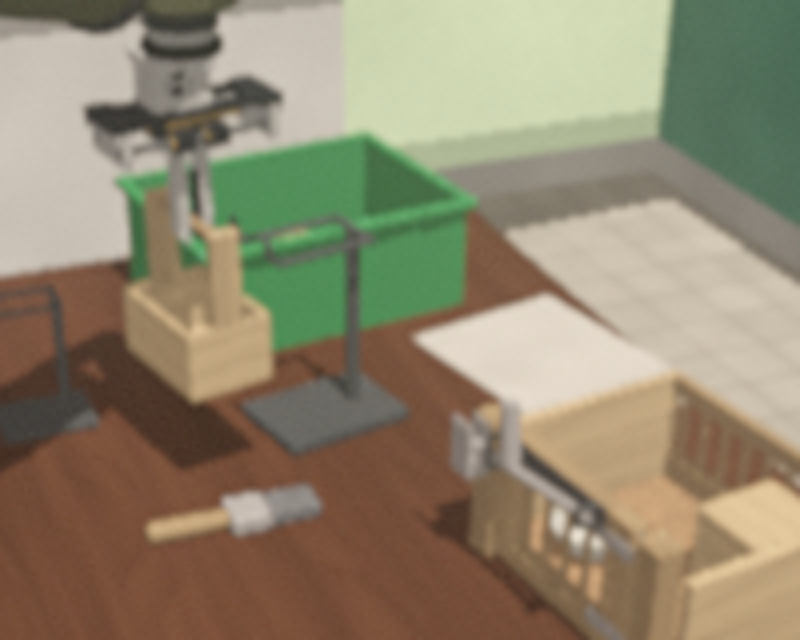

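View pics/b2.png

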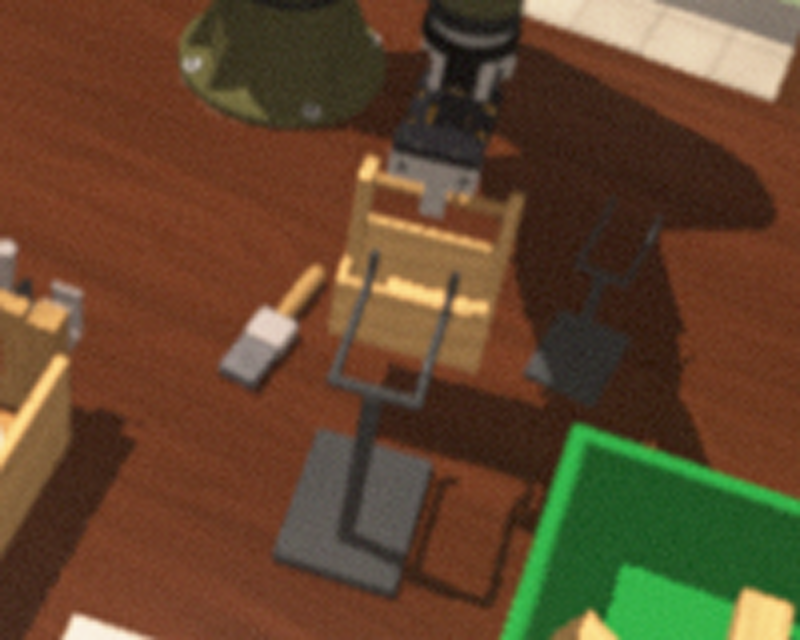

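View pics/wrist2.png

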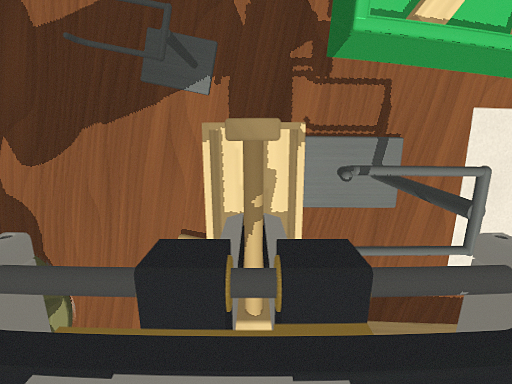

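```bash
python3 - <<'E'
from h import *
np.set_printoptions(precision=4,suppress=True)
crop('wrist2','w2',320,140,192,130,4)
E
```

```text
(no output)
```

View pics/w2.png

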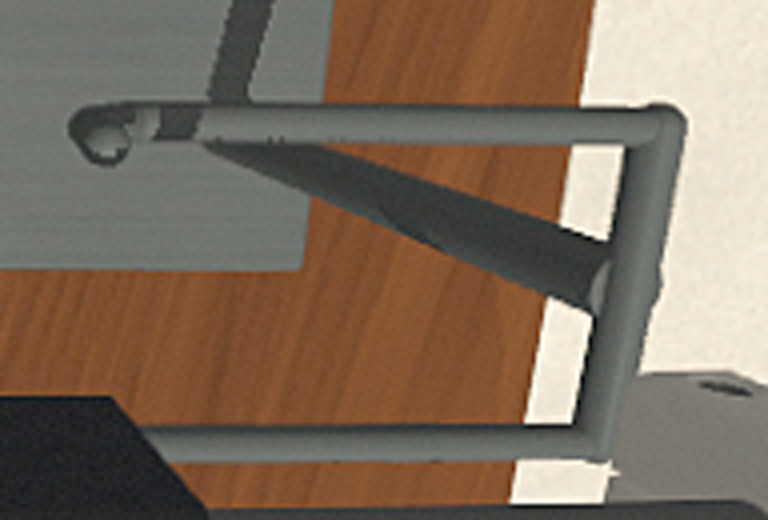

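```bash
python3 - <<'E'
from h import *
np.set_printoptions(precision=4,suppress=True)
w=load('wrist2'); f=lambda *p:(320+p[0]/4,140+p[1]/4)
c=onz(w,[f(660,123),f(594,442)],.215); n=onz(w,[f(220,122),f(630,125),f(220,445),f(570,442)],.215)
print(c,np.linalg.norm(c[0]-c[1])); print(n)
y1=np.arctan2(*(n[1]-n[0])[[1,0]]);y2=np.arctan2(*(n[3]-n[2])[[1,0]]);y3=np.arctan2(-(c[0]-c[1])[0],(c[0]-c[1])[1])
print(np.degrees([y1,y2,y3]))
d=(n[1]-n[0])+(n[3]-n[2]);d/=np.linalg.norm(d); print('rest',c.mean(0)-.072*d)
print(onz(w,[(254,140),(256,300)],w['obs']['ee_pos'][2]+.019),np.degrees(w['obs']['eef_rot'][2]-np.pi/2))
E
```

```text
[[0.5719 0.4003 0.215 ]
 [0.5845 0.3323 0.215 ]] 0.06915009875045161
[[0.4829 0.382  0.215 ]
 [0.5658 0.3986 0.215 ]
 [0.5034 0.3164 0.215 ]
 [0.5791 0.3313 0.215 ]]
[11.2759 11.1396 10.448 ]
rest [0.5076 0.3523 0.215 ]
[[0.3849 0.3881 0.2672]
 [0.4068 0.2867 0.2672]] 11.432758025780855
```

Request:
jog_arm([
  [[10,2,4],[0,0,-0.1],5],
  [[30,6,5],[0,0,-0.1],5],
  [[55,11,5],[0,0,-0.1],5],
  [[80,16,5],[0,0,-0.1],5],
  [[100,20,5],[0,0,-0.1],5],
])

```text
time_s: 4.15
ee_pos: [0.4977, 0.3504, 0.2534]
eef_rot: [3.141, -0.0, 1.762]
force: [-0.9, -0.2, -2.7]
grip_width: 0.0106
```

Request:
jog_arm([
  [[10,2,0],[0,0,0],5],
  [[10,2,0],[0,0,0],5],
  [[10,2,-15],[0,0,0],5],
  [[10,2,-28],[0,0,0],5],
  [[10,2,-38],[0,0,0],5],
])

```text
time_s: 4.57
ee_pos: [0.5054, 0.3524, 0.2146]
eef_rot: [-3.141, 0.0, 1.762]
force: [0.6, -0.5, -2.6]
grip_width: 0.011
```

```bash
python3 - <<'E'
from h import *
o=ctrl.get_obs();print(o['time_s'],o['ee_pos'],o['eef_rot'],o['force'],o['moment'])
snap('side','side3'); snap('scene','scene3'); 
crop('side3','a3',170,80,120,120,4);crop('scene3','b3',270,130,120,120,4)
cv2.imwrite('pics/ab3.png',np.hstack([cv2.imread('pics/a3.png'),cv2.imread('pics/b3.png')])[:,:,:][:, :960])
im=cv2.imread('pics/ab3.png'); cv2.imwrite('pics/ab3.png',cv2.resize(im,(800,400)))
E
```

```text
4.5667 [0.50535701 0.35241533 0.21458132] [-3.14090769e+00  2.66091473e-04  1.76246705e+00] [ 0.63433877 -0.53516989 -2.57100743] [0.01328417 0.03546607 0.00625875]
```

View pics/ab3.png

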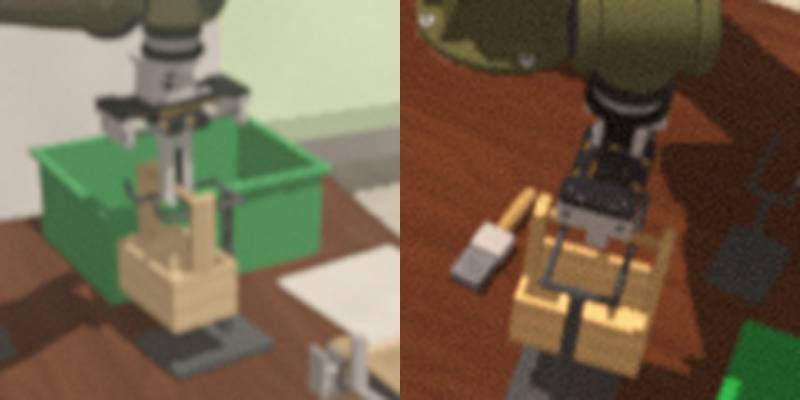

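Request:
jog_arm([
  [[0,0,-3],[0,0,0],5],
  [[0,0,-6],[0,0,0],5],
  [[0,0,-8],[0,0,0],5],
  [[0,0,-9],[0,0,0],5],
  [[0,0,-9],[0,0,0],5],
])

```text
time_s: 5.08
ee_pos: [0.506, 0.353, 0.2065]
eef_rot: [3.142, -0.0, 1.763]
force: [-0.1, -0.6, -2.5]
grip_width: 0.0107
```

Request:
jog_arm([
  [[0,0,-1],[0,0,0],5],
  [[0,0,-2],[0,0,0],5],
  [[0,0,-2],[0,0,0],5],
])

```text
time_s: 5.33
ee_pos: [0.5062, 0.3531, 0.2059]
eef_rot: [3.14, -0.001, 1.763]
force: [-4.0, -2.8, 7.0]
grip_width: 0.0109
```

Request:
jog_arm([
  [[0,0,0.6],[0,0,0],5],
  [[0,0,0.6],[0,0,0],12],
  [[0,0,0.6],[0,0,0],18],
  [[0,0,0.6],[0,0,0],26],
  [[0,0,0.6],[0,0,0],35],
])

```text
time_s: 5.75
ee_pos: [0.506, 0.353, 0.2049]
eef_rot: [-3.142, 0.0, 1.763]
force: [0.6, -0.9, 1.1]
grip_width: 0.0278
```

Request:
jog_arm([
  [[0,0,0],[0,0,0],40],
  [[0,0,0],[0,0,0],40],
  [[0,0,0],[0,0,0],40],
])

```text
time_s: 6.0
ee_pos: [0.506, 0.353, 0.205]
eef_rot: [-3.142, 0.0, 1.763]
force: [-0.1, -0.2, -0.2]
grip_width: 0.0399
```

```bash
python3 - <<'E'
from h import *
o=ctrl.get_obs();print(o['time_s'],o['ee_pos'],o['force'],o['grip_width'])
snap('side','side4'); snap('wrist','wrist4'); 
crop('side4','a4',170,80,120,120,4);
E
```

```text
6.0 [0.506006   0.35300302 0.20495877] [-0.05528166 -0.17867829 -0.20969606] 0.03985649524329198
```

View pics/a4.png

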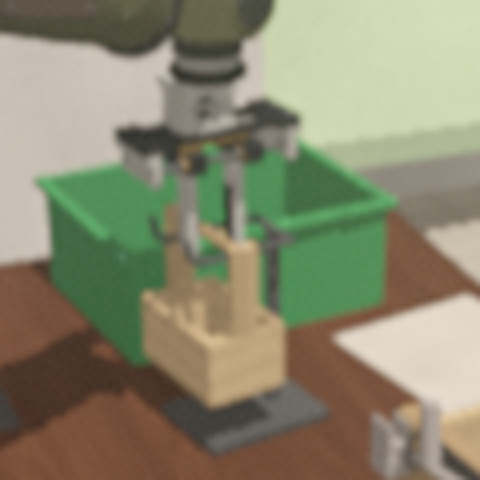

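View pics/wrist4.png

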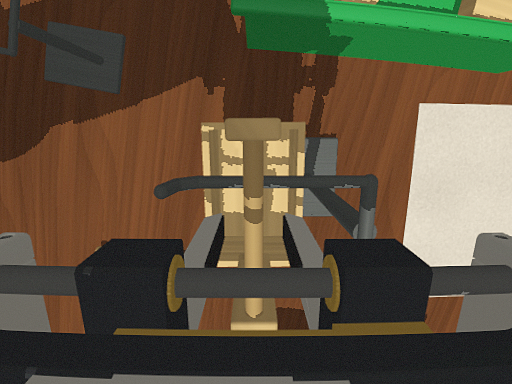

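Request:
jog_arm([
  [[0,0,8],[0,0,0],40],
  [[0,0,25],[0,0,0],40],
  [[0,0,50],[0,0,0],40],
  [[0,0,80],[0,0,0],40],
  [[-10,-20,95],[0,0,0],40],
])

```text
time_s: 6.52
ee_pos: [0.4967, 0.3346, 0.3034]
eef_rot: [3.138, -0.001, 1.764]
force: [0.1, -0.5, 1.1]
grip_width: 0.04
```

Request:
jog_arm([
  [[5,-35,0],[0,0,-0.5],40],
  [[15,-70,0],[0,0,-0.9],40],
  [[25,-110,0],[0,0,-0.9],40],
  [[35,-150,0],[0,0,-0.9],40],
  [[45,-190,0],[0,0,-0.9],40],
])

```text
time_s: 6.93
ee_pos: [0.541, 0.1412, 0.301]
eef_rot: [3.141, -0.0, 1.685]
force: [0.4, 0.8, -0.1]
grip_width: 0.0402
```

Request:
jog_arm([
  [[8,-40,-15],[0,0,0],50],
  [[16,-80,-25],[0,0,0],50],
  [[25,-110,-30],[0,0,0],50],
  [[30,-130,-30],[0,0,0],50],
  [[30,-130,-30],[0,0,0],50],
])

```text
time_s: 7.35
ee_pos: [0.5714, 0.0094, 0.2701]
eef_rot: [-3.141, 0.0, 1.68]
force: [0.1, -0.9, 0.4]
grip_width: 0.05
```

```bash
python3 - <<'E'
from h import *
o=ctrl.get_obs();print(o['time_s'],o['ee_pos'],o['eef_rot'],o['force'],o['grip_width'])
snap('wrist','wrist5'); snap('side','side5');snap('scene','scene5')
crop('side5','a5',170,90,150,120,5);crop('scene5','b5',180,130,190,150,4)
E
```

```text
7.35 [0.57144535 0.00938484 0.27011621] [-3.14120433e+00  4.70165932e-04  1.68038773e+00] [ 0.11847645 -0.9306901   0.43642222] 0.05000884262180908
```

View pics/a5.png

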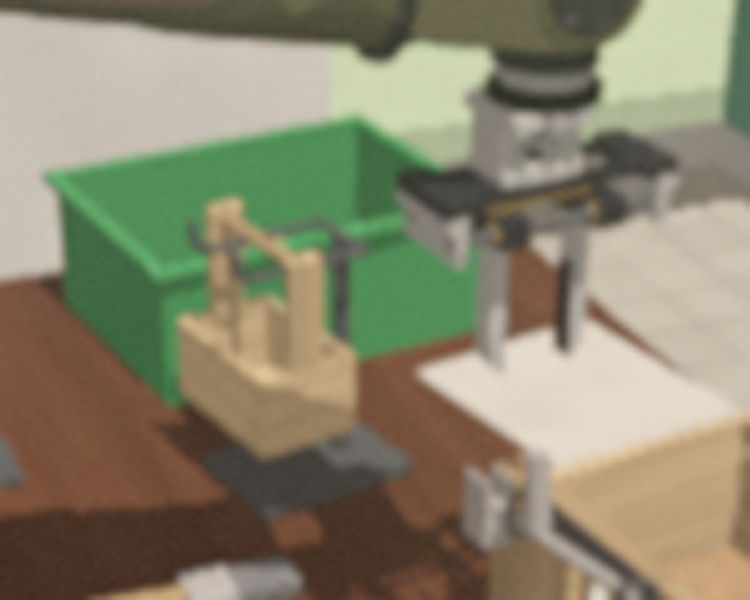

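View pics/b5.png

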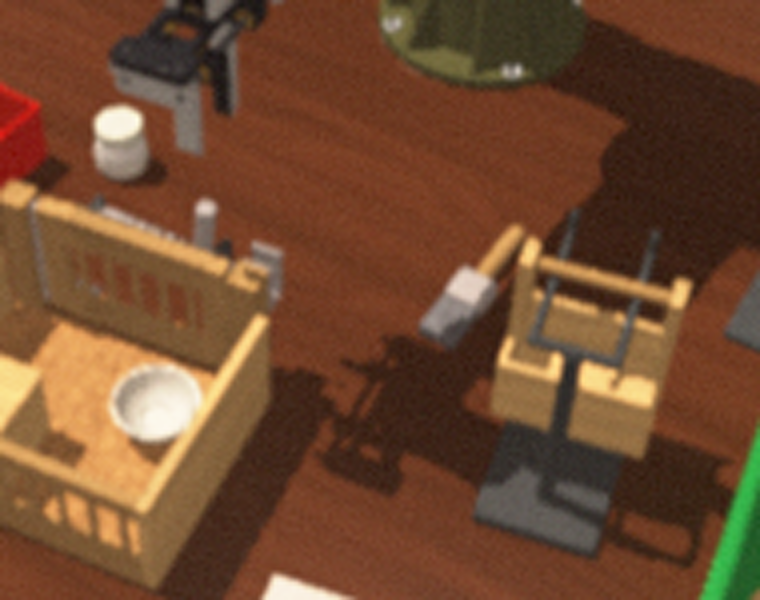

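View pics/wrist5.png

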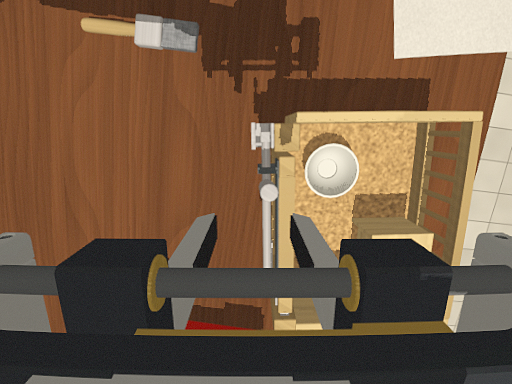

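```bash
python3 - <<'E'
from h import *
np.set_printoptions(precision=4,suppress=True)
crop('wrist5','w5',230,105,90,225,3.0) if 0 else None
im=cv2.imread('pics/wrist5.png')[105:330,230:330]; cv2.imwrite('pics/w5.png',cv2.resize(im,None,fx=2.6,fy=2.6,interpolation=cv2.INTER_CUBIC))
w,s,w0=load('wrist5'),load('scene5'),load('wrist0')
print(tri((w,(269,192)),(s,(231.5,181.2)),(w0,(303.1,198.5))))
print(tri((w,(269,192)),(w0,(303.1,198.5))))
for z in (.19,.197,.2): print(onz(w,[(269,192)],z),onz(s,[(231.5,181.2)],z),onz(w0,[(303.1,198.5)],z))
for c in(w,): print('gate front top edge',onz(c,[(279,155),(277,270)],.15))
crop('side5','a5b',250,165,110,110,5)
E
```

```text
(array([0.5846, 0.0187, 0.1966]), [np.float64(0.0007387511143103576), np.float64(0.0015443964427187841), np.float64(0.0009995918590529093)])
(array([0.5854, 0.017 , 0.1927]), [np.float64(0.00036038390651510005), np.float64(0.00036038390651512136)])
[[0.5857 0.0168 0.19  ]] [[0.5791 0.0164 0.19  ]] [[0.5858 0.016  0.19  ]]
[[0.5852 0.0184 0.197 ]] [[0.5846 0.0206 0.197 ]] [[0.5845 0.0178 0.197 ]]
[[0.5849 0.019  0.2   ]] [[0.587  0.0224 0.2   ]] [[0.584  0.0186 0.2   ]]
gate front top edge [[ 0.5948  0.0497  0.15  ]
 [ 0.6103 -0.0862  0.15  ]]
```

View pics/w5.png

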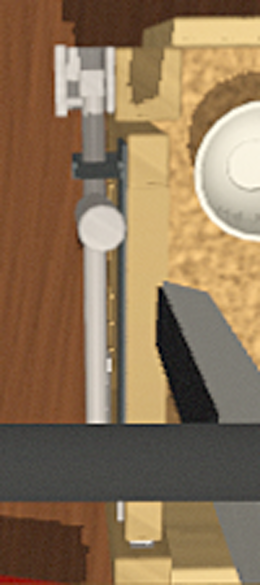

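View pics/a5b.png

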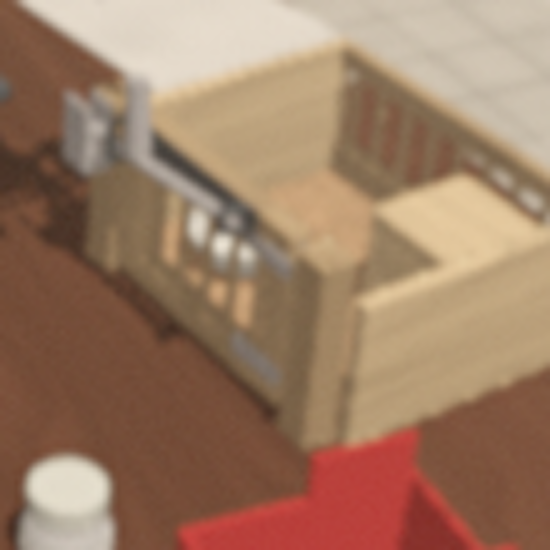

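```bash
python3 - <<'E'
from h import *
np.set_printoptions(precision=4,suppress=True)
w,s,w0,d=load('wrist5'),load('scene5'),load('wrist0'),load('side5')
print(tri((w,(269,192)),(s,(231.5,181.2)),(w0,(303.1,198.5)),(d,(277.4,181.5))))
for z in(.185,.19,.195,.2): print(z,proj(d,[.585,.018,z]),proj(s,[.585,.018,z]))
f=lambda *p:(230+p[0]/2.6,105+p[1]/2.6)
for g in [(f(128,137),f(125,540)),(f(167,137),f(162,540))]:
  a=onz(w,g,.15);q=a[0]-a[1];print(a,np.linalg.norm(q),np.degrees(np.arctan2(-q[0],q[1])))
E
```

```text
(array([0.5843, 0.0162, 0.1901]), [np.float64(0.0015576094658128299), np.float64(0.0042830017512173486), np.float64(0.001503004830413856), np.float64(0.0029755828000623103)])
0.185 [[276.9157 181.7073]] [[230.9874 183.3586]]
0.19 [[276.9891 180.4778]] [[230.9272 182.3714]]
0.195 [[277.0628 179.2437]] [[230.8668 181.379 ]]
0.2 [[277.1368 178.005 ]] [[230.806  180.3813]]
[[ 0.5954  0.0469  0.15  ]
 [ 0.6194 -0.1449  0.15  ]] 0.19330219574793323 7.1245393839374955
[[ 0.6116  0.0487  0.15  ]
 [ 0.6372 -0.1431  0.15  ]] 0.19344776127487343 7.594843130907433
```

Request:
jog_arm([
  [[7,3,-20],[-0.5,-0.1,0.2],45],
  [[14,6,-45],[-1.1,-0.14,0.2],45],
  [[14,6,-75],[-1.1,-0.14,0.2],45],
  [[14,6,-98],[-1.1,-0.14,0.2],45],
  [[14,6,-108],[-1.1,-0.14,0.2],45],
], squeeze=30)

```text
time_s: 7.92
ee_pos: [0.5838, 0.0207, 0.1593]
eef_rot: [-3.138, 0.096, 1.704]
force: [-0.4, -0.1, -0.0]
grip_width: 0.0454
```

Request:
jog_arm([
  [[0,0,0],[0,0,0],45],
  [[0,0,0],[0,0,0],45],
])

```text
time_s: 8.08
ee_pos: [0.5853, 0.0197, 0.1632]
eef_rot: [3.14, 0.097, 1.702]
force: [-0.3, 0.3, 1.0]
grip_width: 0.0451
```

```bash
python3 - <<'E'
from h import *
o=ctrl.get_obs();print(o['time_s'],o['ee_pos'],o['eef_rot'],o['force'],o['grip_width'])
snap('wrist','wrist6'); snap('side','side6')
crop('side6','a6',230,130,120,120,5)
E
```

```text
8.0833 [0.5852978  0.01966372 0.16324524] [3.14015085 0.0968222  1.70239679] [-0.33358653  0.34956249  0.99098833] 0.04505618465112613
```

View pics/a6.png

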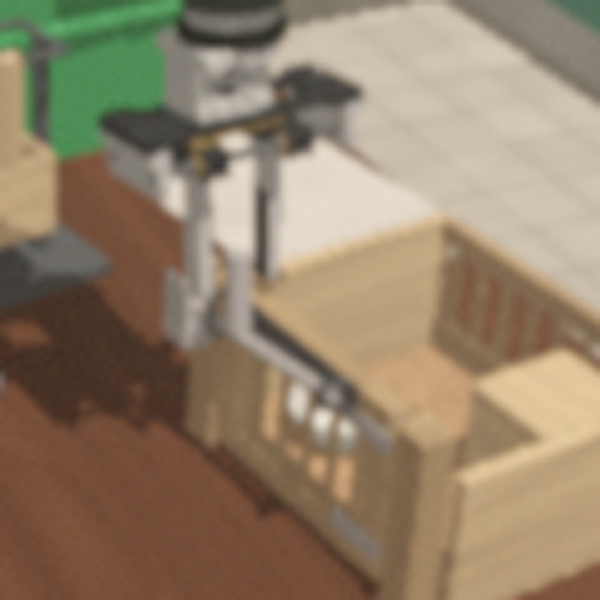

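View pics/wrist6.png

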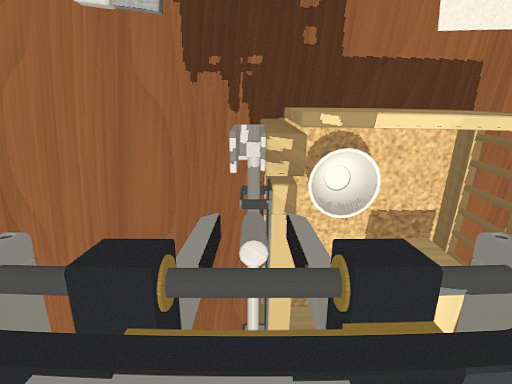

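```bash
python3 - <<'E'
from h import *
np.set_printoptions(precision=4,suppress=True)
w6,w,w0=load('wrist6'),load('wrist5'),load('wrist0')
print(tri((w,(269,192)),(w0,(303.1,198.5)),(w6,(254,254))))
for z in(.19,.196): print(onz(w6,[(254,254)],z))
E
```

```text
(array([0.5853, 0.0175, 0.195 ]), [np.float64(0.000369889101993452), np.float64(0.0005255942074098792), np.float64(0.0004991770519757143)])
[[0.5863 0.0143 0.19  ]]
[[0.5857 0.018  0.196 ]]
```

Request:
jog_arm([
  [[1,-5,0],[0,0,0],45],
  [[1,-5,0],[0,0,0],30],
  [[1,-5,0],[0,0,0],20],
  [[1,-5,0],[0,0,0],12],
  [[1,-5,0],[0,0,0],10],
])

```text
time_s: 8.6
ee_pos: [0.586, 0.0139, 0.1622]
eef_rot: [3.141, 0.097, 1.701]
force: [0.9, -0.6, 0.2]
grip_width: 0.0221
```

Request:
jog_arm([
  [[0,0,0],[0,0,0],10],
  [[0,0,0],[0,0,0],10],
  [[0,0,0],[0,0,0],10],
  [[0,0,0],[0,0,0],10],
])

```text
time_s: 8.93
ee_pos: [0.586, 0.014, 0.1621]
eef_rot: [3.141, 0.097, 1.702]
force: [-0.1, 0.1, 0.6]
grip_width: 0.0175
```

Request:
jog_arm([
  [[0,0,3],[0.3,0.04,0],10],
  [[0,0,6],[0.6,0.08,0],10],
  [[0,0,9],[0.9,0.12,0],10],
  [[0,0,12],[1.2,0.15,0],10],
  [[0,0,12],[1.2,0.15,0],10],
])

```text
time_s: 9.35
ee_pos: [0.5861, 0.0125, 0.174]
eef_rot: [3.141, -0.009, 1.7]
force: [1.1, -5.4, -4.7]
grip_width: 0.0175
```

```bash
python3 - <<'E'
from h import *
o=ctrl.get_obs();print(o['time_s'],o['ee_pos'],o['eef_rot'],o['force'],o['grip_width'])
snap('wrist','wrist7'); snap('side','side7')
crop('side7','a7',230,130,120,120,5)
E
```

```text
9.35 [0.58609417 0.0124976  0.17397254] [ 3.14066065 -0.00880577  1.70043536] [ 1.12695525 -5.44329964 -4.66489392] 0.01754533653009244
```

View pics/a7.png

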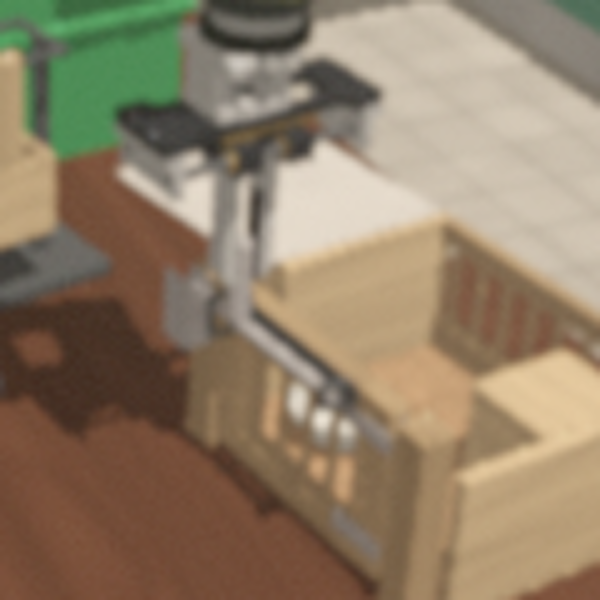

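View pics/wrist7.png

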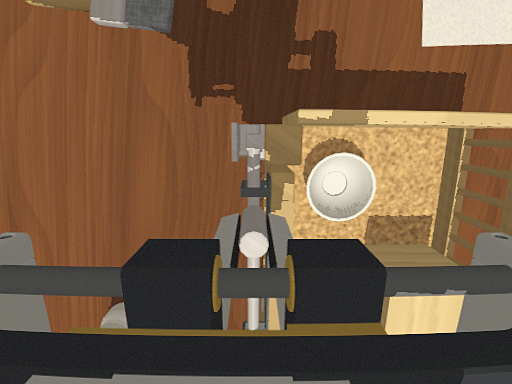

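Request:
jog_arm([
  [[1,-8,0.5],[0,0,0],10],
  [[2,-16,1],[0,0,0],10],
  [[3,-24,1],[0,0,0],10],
  [[4,-33,1],[0,0,0],10],
  [[5.3,-42,1],[0,0,0],10],
])

```text
time_s: 9.87
ee_pos: [0.5913, -0.0289, 0.1749]
eef_rot: [3.141, -0.009, 1.702]
force: [0.2, 1.3, -2.3]
grip_width: 0.0172
```

```bash
python3 - <<'E'
from h import *
o=ctrl.get_obs();print(o['time_s'],o['ee_pos'],o['eef_rot'],o['force'],o['grip_width'])
snap('wrist','wrist8'); snap('side','side8')
crop('side8','a8',230,130,120,120,5)
E
```

```text
9.8667 [ 0.59129687 -0.02887704  0.17490365] [ 3.1407135  -0.0090985   1.70158168] [ 0.16479017  1.26636626 -2.33872896] 0.017217653573971606
```

View pics/a8.png

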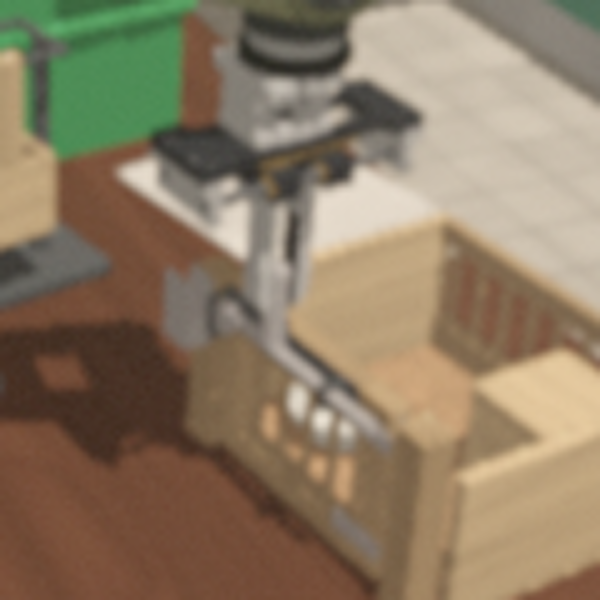

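View pics/wrist8.png

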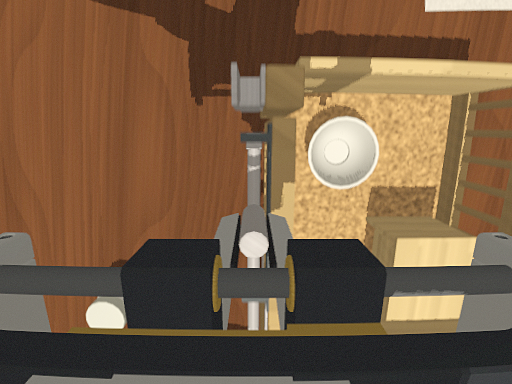

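```bash
python3 - <<'E'
import numpy as np
H=np.array([.6296,-.1524]);p=np.array([.5913,-.0289])
for t in np.arange(.04,.42,.04):
    c,s=np.cos(t),np.sin(t);q=H+np.array([[c,-s],[s,c]])@(p-H)
    print(round(t,2),((q-p)*1000).round(1),round(np.degrees(t)/5,2))
E
```

```text
0.04 [-4.9 -1.6] 0.46
0.08 [-9.7 -3.5] 0.92
0.12 [-14.5  -5.5] 1.38
0.16 [-19.2  -7.7] 1.83
0.2 [-23.8 -10.1] 2.29
0.24 [-28.3 -12.6] 2.75
0.28 [-32.6 -15.4] 3.21
0.32 [-36.9 -18.3] 3.67
0.36 [-41.1 -21.4] 4.13
0.4 [-45.1 -24.7] 4.58
```

Request:
jog_arm([
  [[-5,-1.6,0],[0,0,0.5],10],
  [[-10,-3.5,0],[0,0,0.9],10],
  [[-14.5,-5.5,0],[0,0,1.4],10],
  [[-19,-7.7,0],[0,0,1.8],10],
  [[-24,-10,0],[0,0,2.3],10],
])

```text
time_s: 10.38
ee_pos: [0.5675, -0.0382, 0.175]
eef_rot: [3.139, -0.008, 1.904]
force: [4.6, -0.5, -5.2]
grip_width: 0.0174
```

```bash
python3 - <<'E'
from h import *
o=ctrl.get_obs();print(o['time_s'],o['ee_pos'],o['eef_rot'],o['force'],o['moment'],o['grip_width'])
snap('wrist','wrist9')
E
```

```text
10.3833 [ 0.56752477 -0.03817828  0.17503899] [ 3.13938417 -0.00820127  1.90390044] [ 4.58136336 -0.46664553 -5.19465054] [ 0.23423633 -0.90429481 -0.00134135] 0.01738285199844394
```

View pics/wrist9.png

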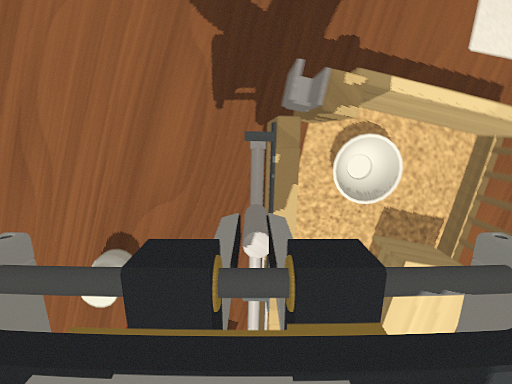

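Gate opens with the knob; continue the arc.

Request:
jog_arm([
  [[-4.5,-2.6,0],[0,0,0.5],10],
  [[-9,-5.4,0],[0,0,0.9],10],
  [[-13,-8.3,0],[0,0,1.4],10],
  [[-17.5,-11.4,0],[0,0,1.8],10],
  [[-21.3,-14.6,0],[0,0,2.3],10],
])

```text
time_s: 10.85
ee_pos: [0.5462, -0.0524, 0.1751]
eef_rot: [3.139, -0.009, 2.104]
force: [4.7, 2.9, -4.9]
grip_width: 0.0172
```

Request:
jog_arm([
  [[0,0,0],[0,0,0],10],
  [[0,0,0],[0,0,0],10],
  [[0,0,0],[0,0,0],10],
  [[0,0,0],[0,0,0],10],
])

```text
time_s: 11.18
ee_pos: [0.5463, -0.0523, 0.175]
eef_rot: [3.14, -0.009, 2.102]
force: [3.9, 2.9, -4.8]
grip_width: 0.0175
```

```bash
python3 - <<'E'
from h import *
o=ctrl.get_obs();print(o['time_s'],o['ee_pos'],o['eef_rot'],o['force'],o['grip_width'])
for n in('wrist','side','scene'): snap(n,n+'10')
crop('scene10','b10',130,120,250,160,3);crop('side10','a10',170,90,200,160,4)
im=cv2.imread('pics/wrist10.png')[50:340,200:340]; cv2.imwrite('pics/w10.png',cv2.resize(im,None,fx=2,fy=2,interpolation=cv2.INTER_CUBIC))
E
```

```text
11.1833 [ 0.54626725 -0.05233093  0.17504608] [ 3.1402228 -0.0087725  2.1020303] [ 3.8951418   2.87846491 -4.80980011] 0.01749199235676586
```

View pics/b10.png

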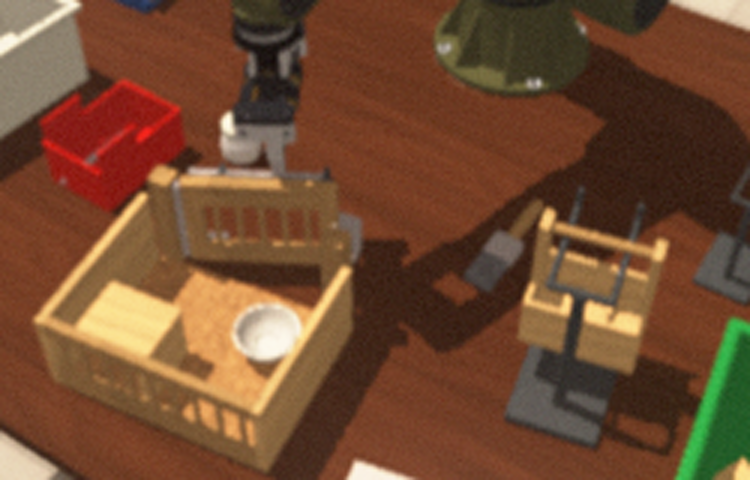

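View pics/a10.png

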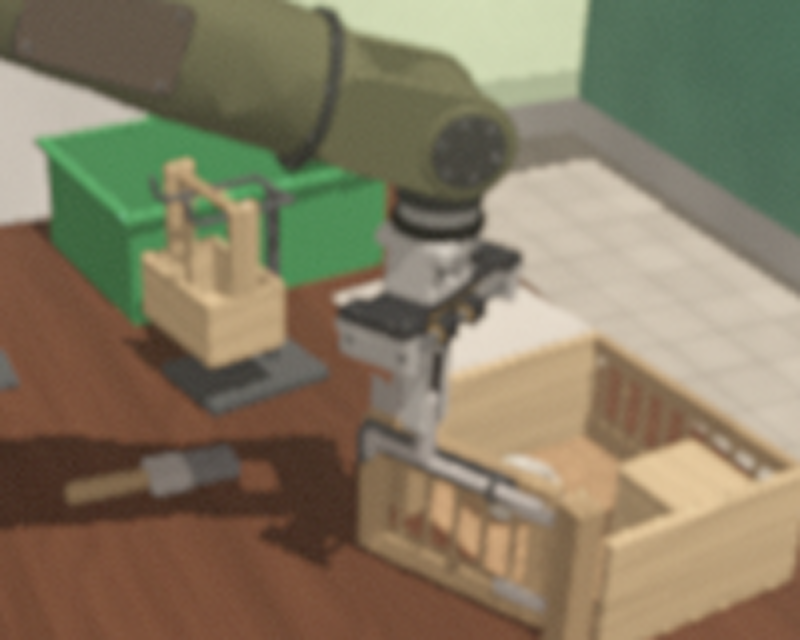

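View pics/w10.png

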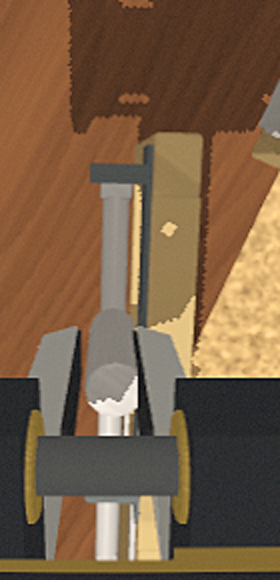

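```bash
python3 - <<'E'
from h import *
np.set_printoptions(precision=4,suppress=True)
w=load('wrist10'); f=lambda *p:(200+p[0]/2,50+p[1]/2)
a=onz(w,[f(150,145),f(203,145),f(203,310)],.15);print(a)
m=a[:2].mean(0)[:2]; H=np.array([.6296,-.1524]); v=m-H
print(m,np.linalg.norm(v),'gate yaw',np.degrees(np.arctan2(-v[0],v[1]))-7.2)
m0=np.array([.6043,.048]); print('edge disp',np.linalg.norm(m-m0))
q=a[1]-a[2];print(np.degrees(np.arctan2(-q[0],q[1])))
E
```

```text
[[ 0.5243  0.0162  0.15  ]
 [ 0.5408  0.0259  0.15  ]
 [ 0.574  -0.0261  0.15  ]]
[0.5326 0.021 ] 0.1987458714780923 gate yaw 22.024147538884872
edge disp 0.07662911081564316
32.49577816494426
```

```bash
python3 - <<'E'
from h import *
o=ctrl.get_obs();print(o['time_s'],o['ee_pos'],o['force'],abs(o['joint_vel']).max())
print(ctrl.hand_in())
E
```

```text
11.3333 [ 0.54616463 -0.0524402   0.17503744] [ 3.9889974   1.8051884  -3.97836325] 0.0035892469777726774
the job is handed in; nothing more can be done
None
```

I hung the caddy by its dowel on both prongs of the larger stand and let go. I then lifted the bolt about 12 mm, drew it back, and pulled the gate open. The job was handed in at 11.3 s with the gripper still holding the knob and the gate ajar.

- **Caddy:** the last side and scene pictures show it hanging on both prongs, clear of the gate, with the gripper away from it.
- **Bolt:** the tool moved about 42 mm towards the hinge. The nose is out of the keeper and back at the guide.
- **Gate:** one image measure puts the free edge 77 mm out, about 0.385 rad. The slope of the gate's top edge gives 0.44 rad, and the planned arc was 0.40 rad (about 80 mm). These differ by a few millimetres and I left the gate there.
- **Stillness:** the arm was at rest at the end, with a measured force of about 6 N on the tool.
- **Bystanders:** I did not touch the bowl, jar or brush, and they look undisturbed in the last pictures.

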